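# Shut off the spray-gun air line

## Task

The painter has finished spraying: slide the metal cover of the air valve box all the way over to the other end, so that the red valve handle is uncovered, then push the red handle fully shut, square across its pipe. Nothing is to be picked up: the cover stays on its rims, the blue handle stays as it is, and the paints and tools around the box stay where they are.

Things in the scene. Friction and masses are not known exactly. Their poses are not given: they have to be found in the camera images.
- valve_box: blue open-topped box with two bays, fixed, 200 (x) by 345 (y), walls 5 to 6 thick; long rims 66 high, end walls 72 high (they stop the cover); no wall between the bays. Origin: centre of its underside, on the table; y along its length. The valves stand at x = +30, y = +80 and -80 in this frame; which is where varies.
- cover: loose aluminium plate 216 (x) by 165 (y), 5 thick, 0.45 kg, on the long rims, over the red handle's bay. Lips guide it: it slides only along the box's y (1 to 5 N), until an end wall stops it, its origin then 165 (along y) from the red valve. Origin: centre of its underside, 66 above the table. Black rib to push: on its middle, 90 long (x), 14 thick (y), top 34 above the origin.
- valve_red: brass valve with the red handle, fixed in the box, its pipe along x (pipe top 23 high, fitting within 18 of the axis 28 high). Origin: on the vertical handle axis, at table height; axes parallel to the box's. A red collar marks its pipe outside the box, on the -x side.
- red_handle (a joint): angle of the red handle, rad: 0 = open, lever along -x of the valve, in line with the pipe; pi/2 = shut at its stop, lever along +y, square across the pipe (clockwise from above). Starts at 0 to 0.3; light friction (0.08 N m), stays where left. The lever reaches 78 from the axis, is 16 wide, 34 to 54 above the table.
- red_tip (a point): middle of the end face of the red lever, 78 from the axis, 44 above the table
- valve_blue: the same valve with a blue handle and blue collar, in the other bay (open to view at the start). Origin as valve_red.
- blue_tip (a point): end of the blue lever, 78 from its axis, 44 above the table; this lever also stands about open (0 to 0.3 rad) and must stay as it is
- tape_roll: roll of masking tape lying flat, outer diameter 90, height 36; a bystander, to be left where it is. Origin: centre of its underside.
- brush: paint brush lying on the table, 200 long; a bystander, to be left where it is. Origin: centre of its underside.
- jar_red: green paint jar with red cap, diameter 68, height 90; a bystander, to be left where it is. Origin: centre of its underside.
- jar_white: red paint jar with white cap, diameter 72, height 80; a bystander, to be left where it is. Origin: centre of its underside.
- bottle_yellow: yellow paint bottle with white cap, diameter 54, height 140; a bystander, to be left where it is. Origin: centre of its underside.
- water_cup: green open cup, diameter 72, height 90; a bystander, to be left where it is. Origin: centre of its underside.
- paint_can: can with blue label, diameter 80, height 85; a bystander, to be left where it is. Origin: centre of its underside.

How it is judged:
By the outcome, as a careful person would: the job done as asked, in the order asked, and still so for the second after the job is handed in, with the robot touching nothing.
It also fails if it takes over 51 s, if anything falls off the work surface, if the arm or the gripper's body presses on something with over 40 N, if the wrist force passes 120 N, or if a joint passes its speed limit or range.

## Robot

A 6-joint arm with a two-finger parallel gripper is mounted at the origin on the work surface. World frame = base frame: x ahead of the robot, y to its left, z up, the work surface at z = 0. Lengths are in m, angles in rad, forces in N, time in s.
With the tool pointing down it reaches from about 0.4 to 0.825 m from the base axis. Payload 7 kg.
Tool frame: the origin (TCP) lies midway between the tips of the shut fingers; the grasp point (between the pads) lies hold_point_z behind it (hold_point_z is the distance from the TCP to the grasp point, in m); z points along the fingers, y is the line along which they close (so a half turn about z gives the same grasp; the last joint's range is limited). The gripper opens to 88 mm and grips with 3 to 60 N. Pads are 19 mm wide; open, the fingers measure 130 mm over their backs; the gripper's body (78 mm by 193 mm) begins 47 mm behind the grasp point.
Start: joints at [-0.952, 0.359, 0.012, 0, -1.224, -0.288], TCP at [0.219, -0.638, 0.227] pointing down, gripper open.
Joint ranges: [-3.07, 3.07], [-1.43, 2.12], [-1.02, 1.25], [-3.03, 1.67], [-3.05, -0], [-3.03, 3.03]. Speed limits (rad/s): [2.39, 2.39, 3.01, 3.14, 3.14, 3.14].

## Interface

Orientations are given as [roll, pitch, yaw] about the fixed x, y, z axes, in that order (R = Rz(yaw) Ry(pitch) Rx(roll)).
In Python, from station import * gives the robot as it stands.
- The arm moves only by the tool apply_moves, never from a script. Its argument "steps" is a list of rows, each an object with "translation": the shift along the world's x, y, z scaled (see below), a list of three; "rotation": the turn, a rotation vector about the world's x, y, z scaled (see below), a list of three. A call has exactly 10 rows; each row is the pose to reach, as a shift and turn from the pose commanded when the call began; what a row does not reach only later rows make up. The controller multiplies each number of a shift by 250 mm and each number of a turn by 30 degrees. A row lasts 1/12 s, in which the tool goes at most 41.7 mm and 7.16 degrees, less where a joint would pass 70% of its speed; a pose out of reach is approached as far as the arm can. A call with a number of a shift or a turn outside -1 to 1 is refused whole. A call with a gripper value outside its range is refused whole. "jaw" is the closure, from -1 (fully open) to 1 (shut), so that 0 is half open, set as the call begins (left out, the last holds). The fingers move at their own pace and stop on an object; "newtons" is the grip in N (left out, the last holds). Time passes only in rows, so rows that repeat a pose let the fingers close, or fill a call up. It gives the time, the measured TCP pose, the force, the opening and the grip force at its end, in the units of the state.
- get_state(): the state, without advancing time (a new reading comes with each control period).
- grab_frame(name): name is "side" or "top" or "wrist"; returns the picture (400x640x3 uint8, blue, green, red); there is no depth.
- camera_model(name): a dict with "fx", "fy", "cx", "cy" (pixels), "k1" (the pictures are not rectified: a ray, as slopes to the right and down, at radius r is drawn at 1 + k1 r^2 times it, then the intrinsics apply), "xyz" and "rotation" of the camera in the world. Camera axes: x right, y down, z forward; pixel columns grow to the right and rows downward; lengths in m; the calibration is good to about 2 mm. A picture is of the moment at which its call begins: read the wrist's pose just before it. camera_model takes no time and is no camera call; for the wrist camera it gives the pose at the moment of the call.
- job_done(): hands the job in; it is judged then, once.
The state is a dict: "t": time; "q": joint angles; "qd": joint speeds; "joint_efforts": joint torques, N m; "eef_pos": TCP position; "ee_rot": TCP orientation; "force": force on the tool from outside, world axes, zero at the start; "moment": the same for the moment, N m; "width": finger opening in m; "gripper_force": force on a finger pad.
Only numpy, scipy, OpenCV 4.12 (cv2) and the standard library are available. Lean on these libraries where they do the work, as an engineer would, in place of code of your own. Each camera call takes 0.05 s, during which the arm holds its last target. There are 200 camera calls.

## Working session

There is one attempt and no reset: what is moved stays moved. The work goes in short steps, Python scripts to look and compute and a tool call to move; the robot and the scene stay as the last step left them, time stands still between calls to the robot, and variables do not carry over. Pictures are saved under pics/ and viewed, at most 10 in all, crops included, and the job is handed in when it is done.

Besides the shell and the picture viewer there is one more tool, called after ">>>" as name(argument=value, ...), one argument or row to a line, values as JSON. apply_moves: Moves the arm, as the interface text tells. Shifts and turns lie within -1 to 1; 1 stands for 250 mm of shift or 30 degrees of turn. Its arguments: {"type":"object","properties":{"steps":{"type":"array"},"jaw":{"type":"number"},"newtons":{"type":"number"}},"required":["steps"]}

```bash
mkdir -p pics; python3 - <<'E'
from station import *
import cv2
s=get_state();print(s['t'],s['eef_pos'],s['ee_rot'],s['width'])
for n in("top","side"):
    cv2.imwrite(f"pics/{n}0.png",grab_frame(n));print(n,camera_model(n))
E
```

```text
0.0 [ 0.21908445 -0.63794649  0.22562439] [ 3.13995448e+00 -1.17655284e-04 -2.81091594e+00] 0.08773249079492025
top {'fx': 408.58113390956765, 'fy': 408.58113390956765, 'cx': 321.0278835868201, 'cy': 199.92125546780608, 'k1': 0.007756805356798298, 'xyz': array([0.53474653, 0.03958682, 0.99697909]), 'rotation': array([-3.04956184, -0.02929377, -1.553049  ])}
side {'fx': 371.7343027861519, 'fy': 371.7343027861519, 'cx': 322.6228055752803, 'cy': 202.6644175496357, 'k1': 0.011960456572063021, 'xyz': array([0.25970198, 0.52256596, 0.69535433]), 'rotation': array([-2.3836885 ,  0.00579626, -2.52314061])}
```

View pics/top0.png

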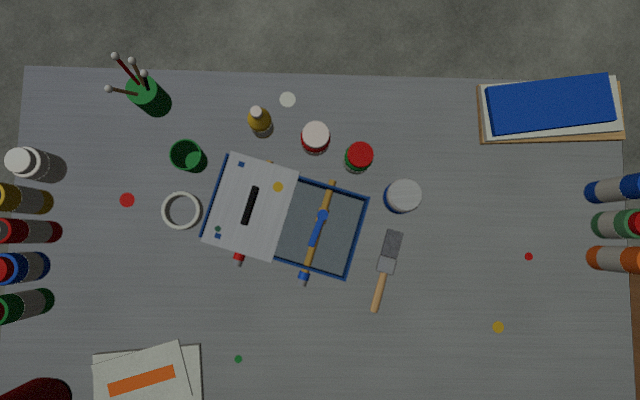

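View pics/side0.png

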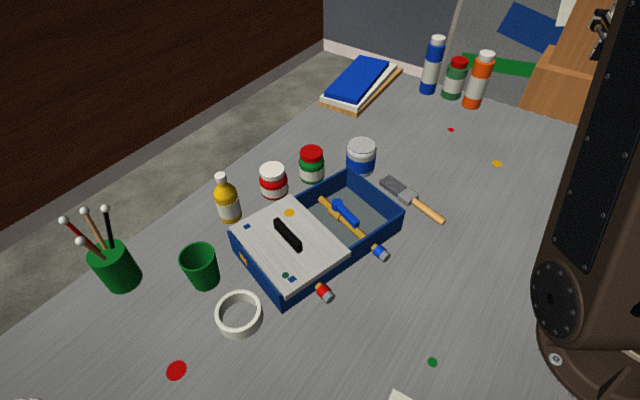

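The cover is over the left bay: its rib is at about (250,205), the red collar at (239,258) and the blue handle at (319,225). I'll enlarge this for corners.

```bash
python3 - <<'E'
import cv2
i=cv2.imread("pics/top0.png")[140:300,190:390]
cv2.imwrite("pics/c0.png",cv2.resize(i,(800,640))[0:600] if 0 else cv2.resize(i,None,fx=3.75,fy=3.75,interpolation=cv2.INTER_CUBIC))
E
```

```text
(no output)
```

View pics/c0.png

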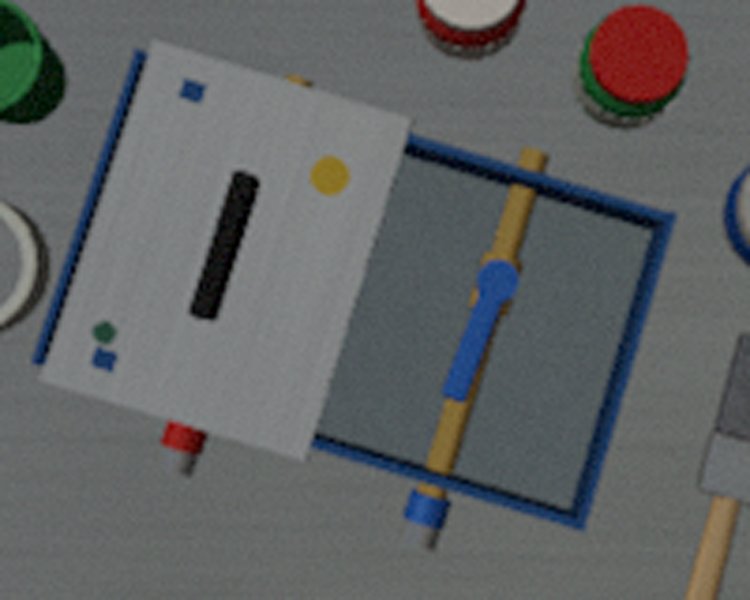

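The cover's corners in the crop are (150,40), (412,120), (305,460) and (40,378). The box end corners are (676,213), (583,528), (137,50) and (35,362), and the blue axis is at (497,280).

```bash
cat > h.py <<'E'
from station import *
import cv2, numpy as np
from scipy.spatial.transform import Rotation as R
def px2w(n,uv,z,m=None):
    m=m or camera_model(n)
    p=np.array([(uv[0]-m['cx'])/m['fx'],(uv[1]-m['cy'])/m['fy']]);r=p.copy()
    for _ in range(9): r=p/(1+m['k1']*(r@r))
    d=R.from_euler('xyz',m['rotation']).apply([r[0],r[1],1]);c=np.array(m['xyz'])
    return (c+d*(z-c[2])/d[2])[:3]
def w2px(n,P,m=None):
    m=m or camera_model(n)
    q=R.from_euler('xyz',m['rotation']).inv().apply(np.array(P)-m['xyz']);r=q[:2]/q[2];r=r*(1+m['k1']*r@r)
    return r*[m['fx'],m['fy']]+[m['cx'],m['cy']]
E
python3 - <<'E'
from h import *
c=lambda u,v,z:px2w("top",(190+(u+.5)/3.75-.5,140+(v+.5)/3.75-.5),z)[:2]
C=[c(*p,.071) for p in[(150,40),(412,120),(305,460),(40,378)]]
B=[c(*p,.072) for p in[(137,50),(676,213),(583,528),(35,362)]]
n=np.linalg.norm
print("cover",np.mean(C,0),[n(C[i]-C[i-1]) for i in range(4)])
print("box",np.mean(B,0),[n(B[i]-B[i-1]) for i in range(4)])
ys=[C[0]-C[1],C[3]-C[2],B[0]-B[1],B[3]-B[2]]
print("ydir yaw",[np.degrees(np.arctan2(v[1],v[0]))-90 for v in ys])
xs=[C[0]-C[3],C[1]-C[2],B[0]-B[3],B[1]-B[2]]
print("xdir",[np.degrees(np.arctan2(v[1],v[0])) for v in xs])
print("rib",c(225,246,.1),c(243,176,.1),c(204,316,.1))
print("blue",c(497,280,.054),c(456,396,.054))
m=camera_model("wrist");s=get_state();print(m['xyz'],m['rotation'],s['eef_pos'])
E
python3 -c "
import station;print([k for k in dir(station) if not k.startswith('_')])
print(getattr(station,'hold_point_z',None))"
```

```text
cover [0.6044072  0.17379386] [np.float64(0.21390621622104986), np.float64(0.16697818120846344), np.float64(0.21465414260625337), np.float64(0.16531635785960397)]
box [0.58231528 0.09431503] [np.float64(0.19731792381706134), np.float64(0.34275436075312077), np.float64(0.19766371973431665), np.float64(0.34133874789778873)]
ydir yaw [np.float64(-15.871475751589628), np.float64(-16.13184744040555), np.float64(-15.721442435816272), np.float64(-15.779236343208467)]
xdir [np.float64(-15.534197526511079), np.float64(-15.979406527296321), np.float64(-15.576323877717696), np.float64(-15.986965706320552)]
rib [0.60313107 0.17104525] [0.644537   0.16192445] [0.56207044 0.18181257]
blue [0.58897235 0.0102799 ] [0.51748519 0.03412097]
[ 0.1503117  -0.66159136  0.38440119] [ 2.87048393e+00 -1.46179194e-03  1.89994948e+00] [ 0.21910667 -0.63800833  0.2257313 ]
['Unreachable', 'camera_model', 'get_state', 'grab_frame', 'hold_point_z', 'job_done']
0.0188
```

>>> apply_moves(
  jaw=1,
  newtons=20,
  steps=[
    {"translation": [0.03,0.06,0],"rotation": [0,0,0.05]},
    {"translation": [0.07,0.15,0],"rotation": [0,0,0.1]},
    {"translation": [0.12,0.25,0],"rotation": [0,0,0.15]},
    {"translation": [0.17,0.36,0],"rotation": [0,0,0.2]},
    {"translation": [0.22,0.47,0],"rotation": [0,0,0.26]},
    {"translation": [0.27,0.58,0],"rotation": [0,0,0.32]},
    {"translation": [0.32,0.69,0],"rotation": [0,0,0.38]},
    {"translation": [0.37,0.8,0],"rotation": [0,0,0.44]},
    {"translation": [0.42,0.91,0],"rotation": [0,0,0.5]},
    {"translation": [0.46,1.0,0],"rotation": [0,0,0.55]},
  ],
)

```text
t: 0.93
eef_pos: [0.3345, -0.3865, 0.2264]
ee_rot: [3.141, 0.0, -2.521]
force: [0.8, -0.4, -0.3]
width: 0.0263
gripper_force: 0.0
```

>>> apply_moves(
  steps=[
    {"translation": [0.05,0.1,0],"rotation": [0,0,0.05]},
    {"translation": [0.1,0.2,0],"rotation": [0,0,0.1]},
    {"translation": [0.14,0.3,0],"rotation": [0,0,0.16]},
    {"translation": [0.19,0.4,0],"rotation": [0,0,0.22]},
    {"translation": [0.23,0.5,0],"rotation": [0,0,0.27]},
    {"translation": [0.28,0.6,0],"rotation": [0,0,0.33]},
    {"translation": [0.33,0.7,0],"rotation": [0,0,0.38]},
    {"translation": [0.37,0.8,0],"rotation": [0,0,0.44]},
    {"translation": [0.42,0.9,0],"rotation": [0,0,0.5]},
    {"translation": [0.46,1.0,0],"rotation": [0,0,0.55]},
  ],
)

```text
t: 1.77
eef_pos: [0.4496, -0.137, 0.2265]
ee_rot: [3.142, 0.0, -2.233]
force: [0.7, 0.1, -0.6]
width: 0.0004
gripper_force: 0.0
```

>>> apply_moves(
  steps=[
    {"translation": [0.05,0.1,0],"rotation": [0,0,0.07]},
    {"translation": [0.1,0.2,0],"rotation": [0,0,0.14]},
    {"translation": [0.14,0.3,0],"rotation": [0,0,0.21]},
    {"translation": [0.19,0.4,0],"rotation": [0,0,0.28]},
    {"translation": [0.23,0.5,0],"rotation": [0,0,0.35]},
    {"translation": [0.28,0.6,0],"rotation": [0,0,0.43]},
    {"translation": [0.33,0.7,0],"rotation": [0,0,0.5]},
    {"translation": [0.37,0.8,0],"rotation": [0,0,0.58]},
    {"translation": [0.42,0.9,0],"rotation": [0,0,0.66]},
    {"translation": [0.46,1.0,0],"rotation": [0,0,0.74]},
  ],
)

```text
t: 2.6
eef_pos: [0.5645, 0.1129, 0.2262]
ee_rot: [3.141, -0.0, -1.845]
force: [0.0, -0.3, 0.1]
width: 0.0006
gripper_force: 0.0
```

>>> apply_moves(
  steps=[
    {"translation": [0.05,0.1,0],"rotation": [0,0,0]},
    {"translation": [0.1,0.2,0],"rotation": [0,0,0]},
    {"translation": [0.15,0.29,0],"rotation": [0,0,0]},
    {"translation": [0.2,0.375,0],"rotation": [0,0,0]},
    {"translation": [0.2,0.375,-0.1],"rotation": [0,0,0]},
    {"translation": [0.2,0.375,-0.22],"rotation": [0,0,0]},
    {"translation": [0.2,0.375,-0.34],"rotation": [0,0,0]},
    {"translation": [0.2,0.375,-0.46],"rotation": [0,0,0]},
    {"translation": [0.2,0.375,-0.54],"rotation": [0,0,0]},
    {"translation": [0.2,0.375,-0.575],"rotation": [0,0,0]},
  ],
)

```text
t: 3.43
eef_pos: [0.6121, 0.2043, 0.0788]
ee_rot: [3.137, -0.004, -1.848]
force: [-0.2, -1.1, 0.3]
width: 0.0006
gripper_force: 0.0
```

```bash
python3 - <<'E'
from h import *
f=[grab_frame(n) for n in("top","side")]
a=cv2.resize(f[0][140:300,190:390],None,fx=3,fy=3,interpolation=2)[:480,:400]
b=cv2.resize(f[1][150:310,220:353],None,fx=3,fy=3,interpolation=2)
cv2.imwrite("pics/c1.png",np.hstack([a,b[:480]]))
print(get_state()['eef_pos'],get_state()['force'])
E
```

```text
[0.61320639 0.20471179 0.08091296] [ 0.19557948 -0.61346772  0.56202511]
```

View pics/c1.png

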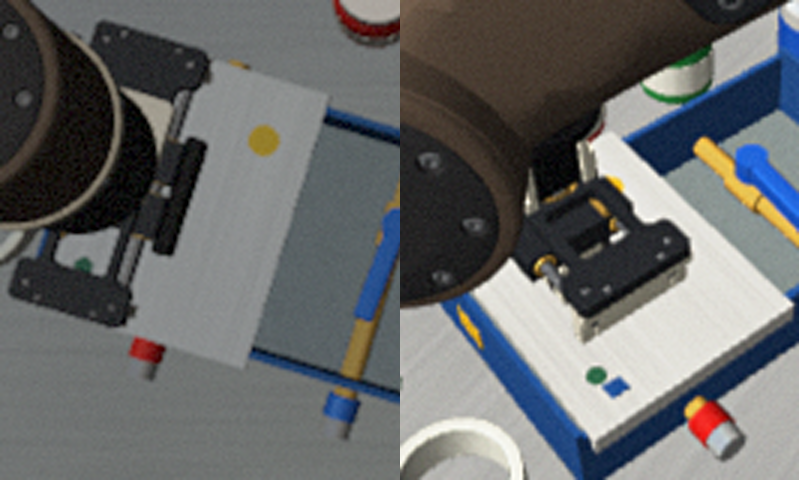

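The shut fingers stand on the +y side of the rib, with a clear gap and no contact. Now I'll push along the box's -y.

>>> apply_moves(
  steps=[
    {"translation": [-0.006,-0.02,0],"rotation": [0,0,0]},
    {"translation": [-0.014,-0.05,0],"rotation": [0,0,0]},
    {"translation": [-0.024,-0.085,0],"rotation": [0,0,0]},
    {"translation": [-0.037,-0.13,0],"rotation": [0,0,0]},
    {"translation": [-0.051,-0.18,0],"rotation": [0,0,0]},
    {"translation": [-0.065,-0.23,0],"rotation": [0,0,0]},
    {"translation": [-0.079,-0.28,0],"rotation": [0,0,0]},
    {"translation": [-0.093,-0.33,0],"rotation": [0,0,0]},
    {"translation": [-0.108,-0.38,0],"rotation": [0,0,0]},
    {"translation": [-0.122,-0.43,0],"rotation": [0,0,0]},
  ],
)

```text
t: 4.37
eef_pos: [0.5833, 0.0965, 0.0829]
ee_rot: [-3.141, 0.0, -1.848]
force: [1.5, 2.7, 3.1]
width: 0.0002
gripper_force: 1.9
```

>>> apply_moves(
  steps=[
    {"translation": [-0.011,-0.04,0],"rotation": [0,0,0]},
    {"translation": [-0.023,-0.08,0],"rotation": [0,0,0]},
    {"translation": [-0.034,-0.12,0],"rotation": [0,0,0]},
    {"translation": [-0.042,-0.15,0],"rotation": [0,0,0]},
    {"translation": [-0.05,-0.175,0],"rotation": [0,0,0]},
    {"translation": [-0.055,-0.195,0],"rotation": [0,0,0]},
    {"translation": [-0.06,-0.21,0],"rotation": [0,0,0]},
    {"translation": [-0.064,-0.225,0],"rotation": [0,0,0]},
    {"translation": [-0.068,-0.24,0],"rotation": [0,0,0]},
    {"translation": [-0.071,-0.25,0],"rotation": [0,0,0]},
  ],
)

```text
t: 5.2
eef_pos: [0.5658, 0.0351, 0.0827]
ee_rot: [3.141, -0.0, -1.847]
force: [1.0, 3.3, 1.9]
width: 0.0003
gripper_force: 1.6
```

>>> apply_moves(
  steps=[
    {"translation": [-0.001,-0.005,0],"rotation": [0,0,0]},
    {"translation": [-0.003,-0.01,0],"rotation": [0,0,0]},
    {"translation": [-0.004,-0.015,0],"rotation": [0,0,0]},
    {"translation": [-0.006,-0.02,0],"rotation": [0,0,0]},
    {"translation": [-0.007,-0.024,0],"rotation": [0,0,0]},
    {"translation": [-0.008,-0.028,0],"rotation": [0,0,0]},
    {"translation": [-0.009,-0.031,0],"rotation": [0,0,0]},
    {"translation": [-0.01,-0.034,0],"rotation": [0,0,0]},
    {"translation": [-0.01,-0.036,0],"rotation": [0,0,0]},
    {"translation": [-0.01,-0.036,0],"rotation": [0,0,0]},
  ],
)

```text
t: 6.03
eef_pos: [0.5643, 0.0295, 0.0829]
ee_rot: [-3.14, 0.005, -1.847]
force: [-0.7, 16.9, 0.7]
width: 0.0004
gripper_force: 8.7
```

>>> apply_moves(
  steps=[
    {"translation": [0.01,0.03,0],"rotation": [0,0,0]},
    {"translation": [0.02,0.07,0],"rotation": [0,0,0]},
    {"translation": [0.03,0.12,0.04],"rotation": [0,0,0]},
    {"translation": [0.04,0.16,0.12],"rotation": [0,0,0]},
    {"translation": [0.06,0.2,0.22],"rotation": [0,0,0]},
    {"translation": [0.08,0.26,0.32],"rotation": [0,0,0]},
    {"translation": [0.1,0.32,0.42],"rotation": [0,0,0]},
    {"translation": [0.12,0.38,0.52],"rotation": [0,0,0]},
    {"translation": [0.13,0.42,0.58],"rotation": [0,0,0]},
    {"translation": [0.13,0.44,0.6],"rotation": [0,0,0]},
  ],
)

```text
t: 6.87
eef_pos: [0.5974, 0.1381, 0.2365]
ee_rot: [-3.138, 0.002, -1.846]
force: [-0.3, 0.2, 0.0]
width: 0.0006
gripper_force: 0.0
```

```bash
python3 - <<'E'
from h import *
m=camera_model("wrist");f=grab_frame("wrist");cv2.imwrite("pics/w1.png",f)
print(m,get_state()['eef_pos'])
import json;json.dump({k:(v.tolist() if hasattr(v,'tolist') else v) for k,v in m.items()},open('w1.json','w'))
cv2.imwrite("pics/s1.png",grab_frame("side"))
E
```

```text
{'fx': 348.1121385113464, 'fy': 348.1121385113464, 'cx': 324.93940330249757, 'cy': 200.1806656030289, 'k1': -0.07566719256341085, 'xyz': array([0.57658711, 0.06853425, 0.39495916]), 'rotation': array([2.86818168, 0.0034168 , 2.86456108])} [0.5969467  0.13826135 0.23563497]
```

View pics/w1.png

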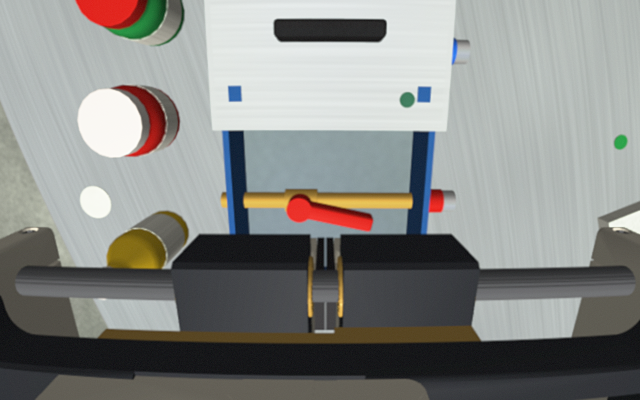

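The wrist picture shows the red axis at (298,208), the lever tip at (372,222) and the cover edge at row 130. The cover's far end is out of view.

```bash
python3 - <<'E'
from h import *
import json
m=json.load(open('w1.json'));m={k:np.array(v) if isinstance(v,list) else v for k,v in m.items()}
c=lambda u,v,z:px2w("wrist",(u,v),z,m)[:2]
a=np.radians(-15.8);ex=np.array([np.cos(a),np.sin(a)]);ey=np.array([-ex[1],ex[0]])
o=np.array([.5825,.094])
for n,p in dict(axis=(298,208,.054),tip=(372,222,.05),edge1=(212,129,.066),edge2=(447,131,.066),ribc=(330,30,.1)).items():
    w=c(*p);print(n,w,"box",(w-o)@ex,(w-o)@ey)
E
```

```text
axis [0.63268858 0.16066657] box 0.03014036359352483 0.07781312804785663
tip [0.56318783 0.19757947] box -0.04678516315779164 0.09440770654920624
edge1 [0.68597981 0.06124757] box 0.10848797573696586 -0.003339468418698942
edge2 [0.4740692  0.12328214] box -0.11230701444477419 -0.0013477661467113829
ribc [0.55831051 0.01513251] box -0.0018015037227843075 -0.0824740374626846
```

```bash
python3 - <<'E'
import cv2
b=cv2.imread("pics/s1.png")[120:320,200:430]
cv2.imwrite("pics/s1c.png",cv2.resize(b,None,fx=3,fy=3,interpolation=2))
E
```

```text
(no output)
```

View pics/s1c.png

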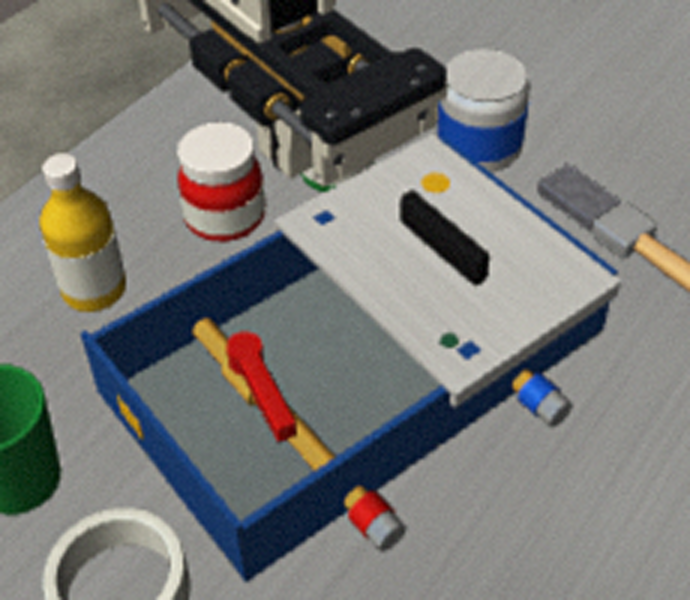

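The cover rests at the far stop: its near edge is at box y of about -2, as expected. The red lever is at about 0.21 rad. I'll go down on the lever's -y side, between it and the cover.

>>> apply_moves(
  steps=[
    {"translation": [-0.08,0.03,0],"rotation": [0,0,0]},
    {"translation": [-0.156,0.064,0],"rotation": [0,0,0]},
    {"translation": [-0.156,0.064,-0.08],"rotation": [0,0,0]},
    {"translation": [-0.156,0.064,-0.2],"rotation": [0,0,0]},
    {"translation": [-0.156,0.064,-0.33],"rotation": [0,0,0]},
    {"translation": [-0.156,0.064,-0.46],"rotation": [0,0,0]},
    {"translation": [-0.156,0.064,-0.58],"rotation": [0,0,0]},
    {"translation": [-0.156,0.064,-0.68],"rotation": [0,0,0]},
    {"translation": [-0.156,0.064,-0.75],"rotation": [0,0,0]},
    {"translation": [-0.156,0.064,-0.78],"rotation": [0,0,0]},
  ],
)

```text
t: 7.8
eef_pos: [0.554, 0.1501, 0.0337]
ee_rot: [3.137, -0.005, -1.849]
force: [-0.1, -0.3, 0.8]
width: 0.0004
gripper_force: 0.0
```

```bash
python3 - <<'E'
from h import *
b=grab_frame("side")[120:320,200:430]
cv2.imwrite("pics/s2c.png",cv2.resize(b,None,fx=3,fy=3,interpolation=2))
print(get_state()['eef_pos'],get_state()['force'])
E
```

```text
[0.55424459 0.15035205 0.03383305] [ 0.10732116  0.54719805 -0.76926338]
```

View pics/s2c.png

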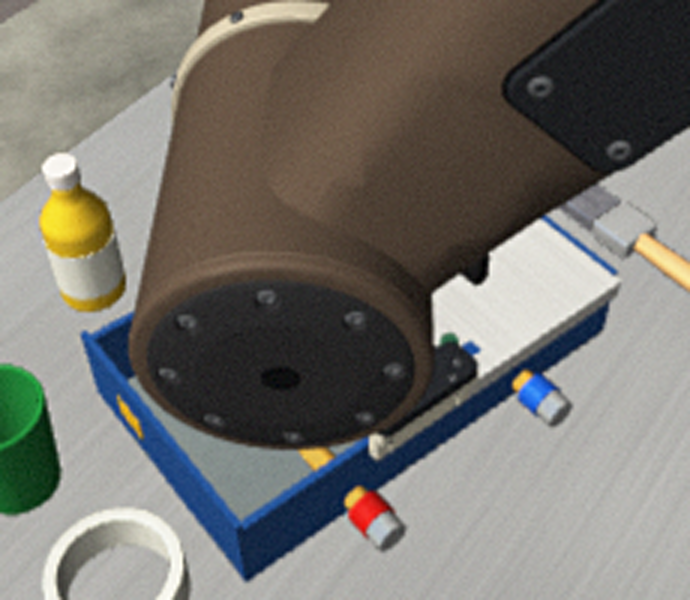

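>>> apply_moves(
  steps=[
    {"translation": [0.005,0.015,0.015],"rotation": [0,0,0]},
    {"translation": [0.012,0.04,0.02],"rotation": [0,0,0]},
    {"translation": [0.022,0.07,0.02],"rotation": [0,0,0]},
    {"translation": [0.033,0.1,0.02],"rotation": [0,0,0]},
    {"translation": [0.046,0.126,0.02],"rotation": [0,0,0]},
    {"translation": [0.06,0.151,0.02],"rotation": [0,0,0]},
    {"translation": [0.08,0.175,0.02],"rotation": [0,0,0]},
    {"translation": [0.102,0.195,0.02],"rotation": [0,0,0]},
    {"translation": [0.127,0.212,0.02],"rotation": [0,0,0]},
    {"translation": [0.154,0.224,0.02],"rotation": [0,0,0]},
  ],
)

```text
t: 8.68
eef_pos: [0.5959, 0.209, 0.0426]
ee_rot: [3.141, -0.0, -1.847]
force: [-1.5, -0.5, 1.1]
width: 0.0007
gripper_force: 1.0
```

>>> apply_moves(
  steps=[
    {"translation": [0.01,0.001,0],"rotation": [0,0,0]},
    {"translation": [0.022,0.001,0],"rotation": [0,0,0]},
    {"translation": [0.034,0.001,0],"rotation": [0,0,0]},
    {"translation": [0.046,0,0],"rotation": [0,0,0]},
    {"translation": [0.057,-0.001,0],"rotation": [0,0,0]},
    {"translation": [0.067,-0.003,0],"rotation": [0,0,0]},
    {"translation": [0.076,-0.006,0],"rotation": [0,0,0]},
    {"translation": [0.084,-0.008,0],"rotation": [0,0,0]},
    {"translation": [0.09,-0.01,0],"rotation": [0,0,0]},
    {"translation": [0.09,-0.01,0],"rotation": [0,0,0]},
  ],
)

```text
t: 9.52
eef_pos: [0.6184, 0.2058, 0.0429]
ee_rot: [-3.141, 0.0, -1.847]
force: [-1.0, 1.4, 0.3]
width: 0.0003
gripper_force: 0.3
```

>>> apply_moves(
  steps=[
    {"translation": [0.003,-0.001,0],"rotation": [0,0,0]},
    {"translation": [0.006,-0.002,0],"rotation": [0,0,0]},
    {"translation": [0.009,-0.0025,0],"rotation": [0,0,0]},
    {"translation": [0.012,-0.003,0],"rotation": [0,0,0]},
    {"translation": [0.015,-0.004,0],"rotation": [0,0,0]},
    {"translation": [0.018,-0.005,0],"rotation": [0,0,0]},
    {"translation": [0.021,-0.006,0],"rotation": [0,0,0]},
    {"translation": [0.024,-0.007,0],"rotation": [0,0,0]},
    {"translation": [0.024,-0.007,0],"rotation": [0,0,0]},
    {"translation": [0.024,-0.007,0],"rotation": [0,0,0]},
  ],
)

```text
t: 10.35
eef_pos: [0.6212, 0.2051, 0.0428]
ee_rot: [3.138, -0.001, -1.847]
force: [-15.2, 9.7, 8.6]
width: 0.0001
gripper_force: 8.3
```

The force rose against the stop. I'll back off, lift and look.

>>> apply_moves(
  steps=[
    {"translation": [-0.03,0.008,0],"rotation": [0,0,0]},
    {"translation": [-0.07,0.02,0],"rotation": [0,0,0]},
    {"translation": [-0.1,0.028,0],"rotation": [0,0,0]},
    {"translation": [-0.1,0.028,0.06],"rotation": [0,0,0]},
    {"translation": [-0.1,0.028,0.16],"rotation": [0,0,0]},
    {"translation": [-0.1,0.028,0.28],"rotation": [0,0,0]},
    {"translation": [-0.1,0.028,0.42],"rotation": [0,0,0]},
    {"translation": [-0.1,0.028,0.56],"rotation": [0,0,0]},
    {"translation": [-0.1,0.028,0.7],"rotation": [0,0,0]},
    {"translation": [-0.1,0.028,0.8],"rotation": [0,0,0]},
  ],
)

```text
t: 11.18
eef_pos: [0.5994, 0.2111, 0.2467]
ee_rot: [-3.138, 0.002, -1.847]
force: [1.2, 0.2, 0.7]
width: 0.0006
gripper_force: 0.0
```

>>> apply_moves(
  steps=[
    {"translation": [-0.03,-0.08,0],"rotation": [0,0,0]},
    {"translation": [-0.06,-0.18,0],"rotation": [0,0,0]},
    {"translation": [-0.09,-0.28,0],"rotation": [0,0,0]},
    {"translation": [-0.12,-0.38,0],"rotation": [0,0,0]},
    {"translation": [-0.15,-0.48,0],"rotation": [0,0,0]},
    {"translation": [-0.18,-0.58,0],"rotation": [0,0,0]},
    {"translation": [-0.21,-0.68,0],"rotation": [0,0,0]},
    {"translation": [-0.24,-0.78,0],"rotation": [0,0,0]},
    {"translation": [-0.27,-0.88,0],"rotation": [0,0,0]},
    {"translation": [-0.3,-0.95,0],"rotation": [0,0,0]},
  ],
)

```text
t: 12.02
eef_pos: [0.5229, -0.0282, 0.2429]
ee_rot: [-3.141, -0.0, -1.848]
force: [-0.4, 0.7, -0.2]
width: 0.0008
gripper_force: 0.0
```

>>> apply_moves(
  steps=[
    {"translation": [-0.03,-0.08,0],"rotation": [0,0,0]},
    {"translation": [-0.06,-0.18,0],"rotation": [0,0,0]},
    {"translation": [-0.09,-0.28,0],"rotation": [0,0,0]},
    {"translation": [-0.12,-0.38,0],"rotation": [0,0,0]},
    {"translation": [-0.15,-0.48,0],"rotation": [0,0,0]},
    {"translation": [-0.18,-0.58,0],"rotation": [0,0,0]},
    {"translation": [-0.2,-0.68,0],"rotation": [0,0,0]},
    {"translation": [-0.2,-0.78,0],"rotation": [0,0,0]},
    {"translation": [-0.2,-0.85,0],"rotation": [0,0,0]},
    {"translation": [-0.2,-0.88,0],"rotation": [0,0,0]},
  ],
)

```text
t: 12.85
eef_pos: [0.4733, -0.2483, 0.2427]
ee_rot: [-3.141, -0.001, -1.849]
force: [-0.6, 0.3, -0.8]
width: 0.0006
gripper_force: 0.0
```

```bash
python3 - <<'E'
from h import *
b=grab_frame("top")[100:300,150:410]
cv2.imwrite("pics/t2.png",cv2.resize(b,None,fx=3,fy=3,interpolation=2))
print(get_state()['eef_pos'],get_state()['t'])
E
```

```text
[ 0.47342315 -0.24834734  0.24262045] 12.9
```

View pics/t2.png

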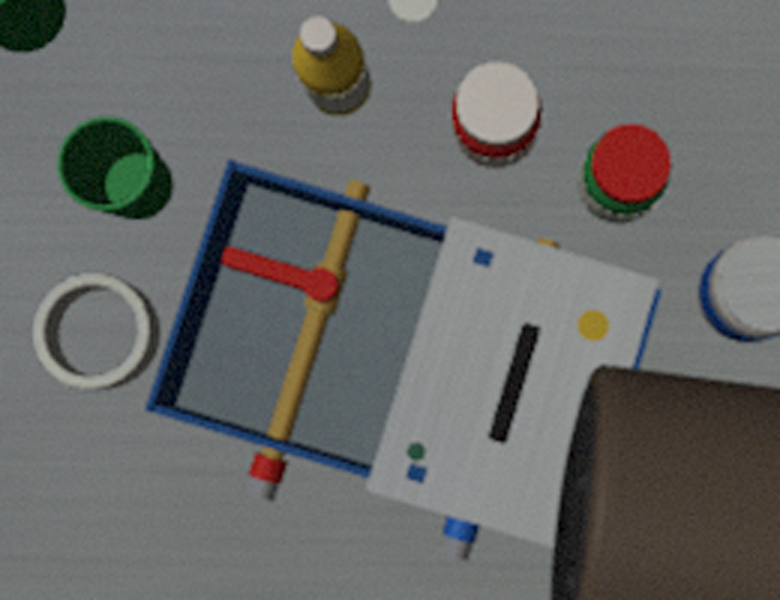

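```bash
python3 - <<'E'
from h import *
f=grab_frame("top");hsv=cv2.cvtColor(f,cv2.COLOR_BGR2HSV)
k=((hsv[...,0]<8)|(hsv[...,0]>172))&(hsv[...,1]>140)&(hsv[...,2]>60)
k[:,:215]=0;k[:,270:]=0;k[:175]=0;k[205:]=0
v,u=np.nonzero(k);P=np.array([px2w("top",p,.054)[:2] for p in zip(u,v)])
a=np.radians(-15.8);ex=np.array([np.cos(a),np.sin(a)]);ey=np.array([-ex[1],ex[0]])
Q=(P-[.5825,.094])@np.c_[ex,ey]
for lo in range(60,160,10):
    s=Q[(Q[:,1]>=lo/1e3)&(Q[:,1]<lo/1e3+.01)]
    if len(s):print(lo,len(s),(s.mean(0)*1e3).round(1))
L=Q[(Q[:,1]>.1)&(Q[:,1]<.15)];print(np.degrees(np.polyfit(L[:,1],L[:,0],1)[0]))
E
```

```text
60 8 [28.3 68.1]
70 42 [29.  75.3]
80 41 [28.8 84.9]
90 27 [28.8 94.8]
100 28 [ 29.3 104.9]
110 29 [ 28.7 115.1]
120 26 [ 28.7 124.9]
130 28 [ 29.2 134.8]
140 29 [ 29.1 145.1]
150 22 [ 29.5 154.4]
-0.0052971800438099785
```

The lever is square to within 0.1°, the cover is at its stop, and the objects around the box look unmoved.

```bash
python3 -c "
from station import *
print(job_done())"
```

```text
the job is handed in; nothing more can be done
None
```

The cover is pushed over to its far stop and the red handle is shut square across its pipe; the paints and tools look unmoved, and the blue handle, now under the cover, was not touched. The job is handed in at about 13 s of the 51 s allowed; no verdict came back.

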